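# Home the microscope stage with the beam shut

### The arm

A 6-joint arm with a two-finger parallel gripper is mounted at the origin on the work surface. World frame = base frame: x ahead of the robot, y to its left, z up, the work surface at z = 0. Lengths are in m, angles in rad, forces in N, time in s.
With the tool pointing down it reaches from about 0.4 to 0.825 m from the base axis. Payload 7 kg.
Tool frame: the origin (TCP) lies on the centre line of the jaws, within the pads' length; the fingertips stand 11 mm ahead of it and the grasp point (between the pads) lies 8 mm behind it; z points along the fingers, y is the direction in which the jaws open and shut (so a half turn about z gives the same grasp; the last joint's range is limited). The gripper opens to 88 mm and grips with 3 to 60 N. Pads are 19 mm wide; open, the fingers measure 130 mm over their backs; the gripper's body (78 mm by 193 mm) begins 47 mm behind the grasp point.
Start: joints at [1.441, 0.359, 0.012, 0, -1.224, -0.288], TCP at [0.274, 0.617, 0.212] pointing down, gripper open.
Joint ranges: [-3.07, 3.07], [-1.43, 2.12], [-1.02, 1.25], [-3.03, 1.67], [-3.05, -0], [-3.03, 3.03]. Speed limits (rad/s): [2.39, 2.39, 3.01, 3.14, 3.14, 3.14].

### API

Orientations are given as [roll, pitch, yaw] about the fixed x, y, z axes, in that order (R = Rz(yaw) Ry(pitch) Rx(roll)).
In Python, from station import * gives the robot as it stands.
- The arm moves only by the tool play_rows, never from a script. Its argument "targets" is a list of rows, each a list of 7 numbers: the turn, a rotation vector about the world's x, y, z in rad, then the shift along the world's x, y, z in m, then the opening, from 0 (shut) to 1 (fully open). A call has 1 to 12 rows; each row shifts and turns the pose as measured when the row begins; what a row does not reach is not made up. A row lasts 1/8 s, in which the tool goes at most 62.5 mm and 10.7 degrees, less where a joint would pass 70% of its speed; a pose out of reach is approached as far as the arm can. A call is refused whole if a number of a shift passes 0.0625 or a number of a turn 0.188, either way. A call with a gripper value outside its range is refused whole. The fingers move at their own pace and stop on an object; "grip_force" is the grip in N (left out, the last holds). Time passes only in rows, so rows that do not move let the fingers close. It gives the time, the measured TCP pose, the force and the opening at its end, in the units of the state.
- get_state(): the state, without advancing time (a new reading comes with each control period).
- grab_frame(name): name is "side" or "top"; returns (picture, depth): 384x512x3 uint8, blue, green, red; 384x512 float32, m along the optical axis (not along the pixel's ray), 0 where there is no reading.
- camera_params(name): a dict with "camera_matrix" (3x3 intrinsics, pixels), "dist" ([k1, k2, p1, p2, k3] as OpenCV has them; the pictures are not rectified), "extrinsics" (4x4, takes a point from world to camera coordinates). Camera axes: x right, y up, looking along -z (the intrinsics and any distortion apply to the point x, -y, -z); pixel columns grow to the right and rows downward; lengths in m; the calibration is good to about 2 mm. A picture is of the moment at which its call begins. camera_params takes no time and is no camera call.
- job_done(): hands the job in, once; it reports no verdict.
The state is a dict: "t": time; "q": joint angles; "qd": joint speeds; "joint_efforts": joint torques, N m; "eef_pos": TCP position; "ee_rot": TCP orientation; "force": force on the tool from outside, world axes, zero at the start; "moment": the same for the moment, N m; "width": finger opening in m.
Only numpy, scipy, OpenCV 4.12 (cv2) and the standard library are available. Lean on these libraries where they do the work, as an engineer would, in place of code of your own. Each camera call takes 0.05 s, during which the arm holds its last target.

### The job

Home the microscope stage: first switch on the motion controller by pressing down the raised end of its wide rocker until it is fully over, then push the mushroom plunger on the shutter box fully in, then press the long key on the hand pendant right down and finish while still holding it down with the fingertips. Only press: do not pick up or shift the pendant, leave the other switches and keys alone, and do not disturb the things standing about.

Things in the scene. Friction and masses are not known exactly. Their poses are not given: they have to be found in the camera images.
- controller: Stage motion controller: white box with grey side trims, 150 (x) x 140 (y) x 60 mm high, bolted down. Origin at the centre of its underside; -x is its front (small dark display). On its top, side by side, are two rocker switches whose length runs along its x: the wide one (mains) and a narrow one.
- mains (a joint): Wide rocker on the controller's top: 50 mm long (along the controller's x) and 34 mm wide, centred 28 mm to the front (-x) and 36 mm to +y of the box's centre. Hinge across its middle. 0 rad = off: front half level, rear (+x) half sticking up; 0.34 rad = fully on: rear half pressed down level. It stays where it is left; turning it takes about 0.06 N m (some 4 N pressed down at mains_press). May start up to 0.04 rad in.
- mains_press (a point): The place to press on the wide rocker: on the upper face of its rear half, 17 mm from the hinge; moves with the rocker, about 77 mm above the table when off and 72 mm when fully on. Its frame tips with the rocker: upright, with the controller's yaw, when off, and tipped by the joint angle about y when on.
- aux (a joint): Narrow rocker beside the wide one, 50 mm long and 14 mm wide, to be left alone: 0 rad = off (as found), 0.34 = on. Same action as the wide one.
- aux_top (a point): On the upper face of the narrow rocker's raised rear half, 72 mm to -y (controller frame) of mains_press.
- shutter_box: Beam shutter box: grey painted box 120 (x) x 130 (y) x 50 mm high, bolted down. Origin at the centre of its underside. On its top: a large black mushroom-headed plunger (32 mm to +y of its centre) and a small round test button (36 mm to -y).
- plunger (a joint): Travel of the mushroom plunger, straight down: 0 = out, 0.010 m = fully in. Pushing takes about 5 N, has no spring and it stays where it is left. May start up to 0.0015 m in.
- plunger_top (a point): Centre of the plunger's flat top; head diameter 40 mm (flat 34 mm). About 76 mm above the table when out, 66 mm when fully in.
- test_button (a joint): Small spring button on the shutter box, 15 mm diameter in a low grey housing, to be left alone: 0 = up, 0.004 m = down.
- test_button_top (a point): Centre of the small test button's top, 68 mm to -y (box frame) of the plunger.
- pendant: Hand pendant, loose on the table on rubber feet: grey plastic box 140 (x) x 70 (y) x 30 mm high, 0.35 to 0.7 kg. Origin at the centre of its underside. On top: one long key near its rear (+x) end, and two small round keys near its front end. It is only to be pressed on, never picked up.
- long_key (a joint): Travel of the long (homing) key, straight down: 0 = up, 0.0045 m = fully down. Spring return: about 2 N at the start, 4.5 N fully down.
- long_key_top (a point): Centre of the long key's top: key 22 mm along the pendant's x, 48 mm along its y, 38 mm behind (+x) the pendant's centre; top 37 mm above the table when up, 32.5 mm when fully down.
- round_key_left (a joint): Small round key (20 mm diameter) on the pendant, 30 mm in front (-x) of the centre and 18 mm to +y; to be left alone. 0 = up, 0.0045 m = down.
- round_key_right (a joint): Small round key, as the other, 18 mm to -y; to be left alone. 0 = up, 0.0045 m = down.
- round_key_left_top (a point): Centre of the top of the +y round key.
- round_key_right_top (a point): Centre of the top of the -y round key.
- adapter: Bystander: dark thread adapter ring, 32 mm outside, 14 mm high, lying on the rear part of the controller's top. Origin under its centre.
- jar: Bystander: amber objective jar with black cap, 42 mm diameter, 50 mm high, in front of the controller. Origin under its centre.
- objective: Bystander: steel microscope objective standing upright, 32 mm diameter, 46 mm high, behind the shutter box. Origin under its centre.
- post: Bystander: steel optical post on a round foot, 38 mm foot, 75 mm high, in front of the shutter box. Origin under its centre.
- carrier: Bystander: flat round white sample carrier, 58 mm diameter, 14 mm high, in front of the pendant. Origin under its centre.
- driver: Bystander: screwdriver 170 mm long lying on the table far to the left (+y), along its own x.
- mirror_mount: Bystander: black mirror mount with a 50 x 50 mm foot, 60 mm high, far to the right (-y). Origin under its foot's centre.
Not all that is in view belongs to the job. What is shaped like the controller but red is not meant.

How it is judged:
On the way, in this order (a step that is already met when the one before it is completed fails the run):
1. the wide rocker is fully on (value of joint mains above 0.28 rad), for 0.1 s.
2. then the plunger is fully in (value of joint plunger above 0.0085 m), for 0.1 s.
3. then the long key is down under the fingers (value of joint long_key above 0.0033 m and contact force between the fingers and pendant above 1.5 N), for 0.2 s.
At the end, for the whole second after the job is handed in: The wide rocker is on (over 0.28 of 0.34 rad), the plunger is in (over 8.5 of 10 mm), and the fingers hold the long key down (over 3.3 of 4.5 mm, with more than 1.5 N on the pendant), the pendant resting within 30 mm of where it stood (all of step 3 and value of joint mains above 0.28 rad and value of joint plunger above 0.0085 m and distance of pendant from where it was at the start of the episode below 0.03 m and linear speed of pendant below 0.02 m/s); the arm keeps its last pose, push and grip.
It fails at once if the plunger is pushed before the wide rocker is on (value of joint plunger above 0.005 m and value of joint mains below 0.25 rad).
It fails at once if the long key is pressed before the plunger is in (value of joint long_key above 0.0025 m and value of joint plunger below 0.008 m).
It fails at once if the narrow rocker, the test button or a round key is pressed (value of joint aux above 0.1 rad or value of joint any of test_button, round_key_left, round_key_right above 0.002 m).
It fails at once if the pendant is lifted, tipped or shifted by over 30 mm (height (world z) of pendant above 0.012 m or angle between pendant's own z axis and vertical above 0.2 rad or distance of pendant from where it was at the start of the episode above 0.03 m).
It fails at once if a bystander is moved by over 30 mm, knocked over or lifted (distance of any of adapter, jar, objective, post, carrier, driver, mirror_mount from where it was at the start of the episode above 0.03 m or angle between any of adapter, jar, objective, post, carrier, mirror_mount's own z axis and vertical above 0.6 rad).
It also fails if it takes over 42 s, if anything falls off the work surface, if the arm or the gripper's body presses on something with over 40 N, if the wrist force passes 120 N, or if a joint passes its speed limit or range.

## Working session

There is one attempt and no reset: what is moved stays moved. The work goes in short steps, Python scripts to look and compute and a tool call to move; the robot and the scene stay as the last step left them, time stands still between calls to the robot, and variables do not carry over. Pictures are saved under pics/ and viewed, and the job is handed in when it is done.

Besides the shell and the picture viewer there is one more tool, called after "Request:" as name(argument=value, ...) on one line, values as JSON. play_rows: Moves the arm, as the interface text tells. Its arguments: {"type":"object","properties":{"targets":{"type":"array","items":{"type":"array","items":{"type":"number"}}},"grip_force":{"type":"number"}},"required":["targets"]}

```bash
mkdir -p pics; ls; python3 - <<'E'
from station import *
import cv2,numpy as np
for n in ("top","side"):
    p,d=grab_frame(n); cv2.imwrite(f"pics/{n}0.png",p); np.save(f"pics/{n}0.npy",d)
    c=camera_params(n); print(n,c)
print(get_state())
E
```

```text
pics
top {'camera_matrix': array([[373.05532962,   0.        , 259.05704749],
       [  0.        , 373.05532962, 182.77351813],
       [  0.        ,   0.        ,   1.        ]]), 'dist': array([0.00357661, 0.        , 0.        , 0.        , 0.        ]), 'extrinsics': array([[ 0.00431876, -0.99989694, -0.01369168,  0.01057547],
       [ 0.98962158,  0.00230696,  0.1436795 , -0.50694196],
       [-0.14363311, -0.0141701 ,  0.98952955, -1.09178868],
       [ 0.        ,  0.        ,  0.        ,  1.        ]])}
side {'camera_matrix': array([[352.9987191 ,   0.        , 256.91718517],
       [  0.        , 352.9987191 , 187.36277532],
       [  0.        ,   0.        ,   1.        ]]), 'dist': array([-0.11030604,  0.        ,  0.        ,  0.        ,  0.        ]), 'extrinsics': array([[ 0.94291723, -0.33302323, -0.00161861, -0.44978893],
       [ 0.23191191,  0.65312844,  0.72086068, -0.1501142 ],
       [-0.23900619, -0.68008733,  0.69307811, -0.98557426],
       [ 0.        ,  0.        ,  0.        ,  1.        ]])}
{'t': 0.1, 'q': array([ 1.44110195e+00,  3.59315101e-01,  1.11536477e-02, -3.44578131e-04,
       -1.22409791e+00, -2.88080371e-01]), 'qd': array([ 4.10472495e-04, -1.16353788e-03,  2.69244129e-03,  2.34510549e-04,
       -1.37353418e-03, -6.44701336e-05]), 'joint_efforts': array([-1.60397856e-03, -5.84162235e+01,  2.93747860e+01,  7.01541960e+00,
        1.01500683e-02, -4.83405665e-05]), 'eef_pos': array([0.27370556, 0.61651012, 0.21161138]), 'ee_rot': array([ 3.14009786e+00, -1.05115602e-04, -4.17891990e-01]), 'force': array([-0.03770588,  0.3485694 ,  0.43282804]), 'moment': array([ 0.06385309, -0.00491173,  0.02914034]), 'width': 0.08769388308405505}
```

View pics/top0.png

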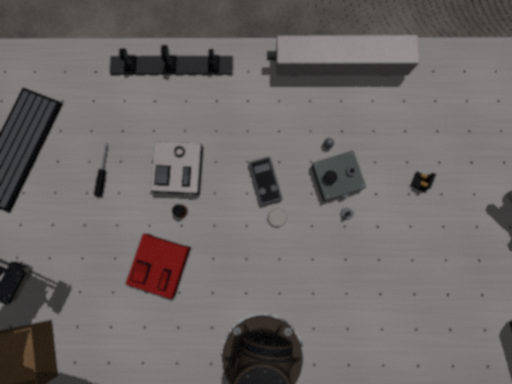

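View pics/side0.png

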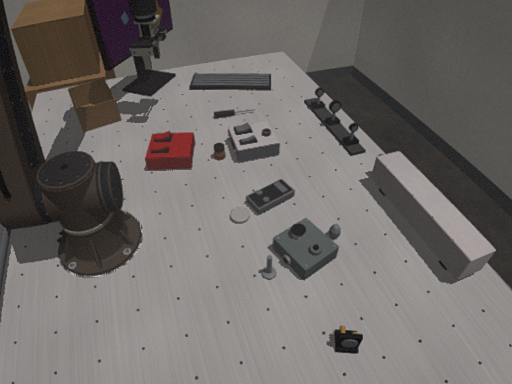

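The top view has the controller at (178,168), the pendant at (265,180), the shutter box at (338,176) and the red decoy at (158,265). I'll enlarge these next.

```bash
cat > h.py <<'E'
from station import *
import cv2,numpy as np
def ray(n,uv):
    c=camera_params(n);K=c["camera_matrix"];E=c["extrinsics"]
    u=cv2.undistortPoints(np.array(uv,float).reshape(-1,1,2),K,c["dist"]).reshape(-1,2)
    dc=np.c_[u[:,0],-u[:,1],-np.ones(len(u))]
    R=E[:3,:3]; o=-R.T@E[:3,3]
    return o,dc@R
def onz(n,uv,z):
    o,d=ray(n,uv); return o+d*((z-o[2])/d[:,2])[:,None]
def proj(n,P):
    c=camera_params(n);E=c["extrinsics"];P=np.atleast_2d(P)@E[:3,:3].T+E[:3,3]
    P=P*[1,-1,-1]
    return cv2.projectPoints(P,np.zeros(3),np.zeros(3),c["camera_matrix"],c["dist"])[0].reshape(-1,2)
E
python3 - <<'E'
import cv2,numpy as np
t=cv2.imread("pics/top0.png");s=cv2.imread("pics/side0.png")
def crop(i,x,y,w,h,k):return cv2.resize(i[y:y+h,x:x+w],None,fx=k,fy=k,interpolation=cv2.INTER_CUBIC)
a=crop(t,145,135,65,90,6);b=crop(t,240,145,55,90,6)
cv2.imwrite("pics/c1.png",np.clip(np.hstack([a,b]).astype(float)*1.5,0,255))
a=crop(t,300,130,75,95,6)
cv2.imwrite("pics/c2.png",np.clip(a.astype(float)*1.7,0,255))
cv2.imwrite("pics/c3.png",np.clip(crop(s,205,105,150,180,3.3).astype(float)*1.5,0,255))
E
```

```text
[ WARN:0@0.098] global loadsave.cpp:1063 imwrite_ Unsupported depth image for selected encoder is fallbacked to CV_8U.
```

View pics/c1.png

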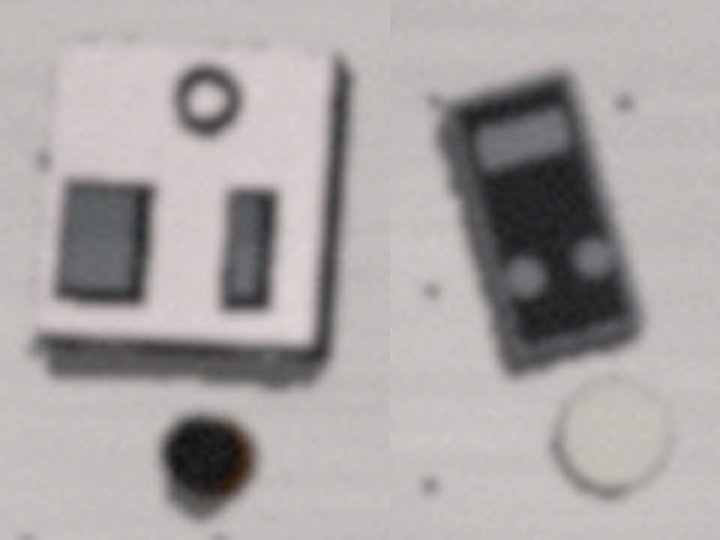

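View pics/c2.png

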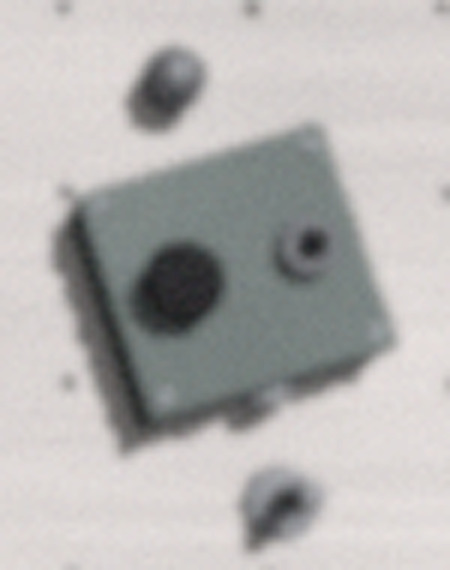

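View pics/c3.png

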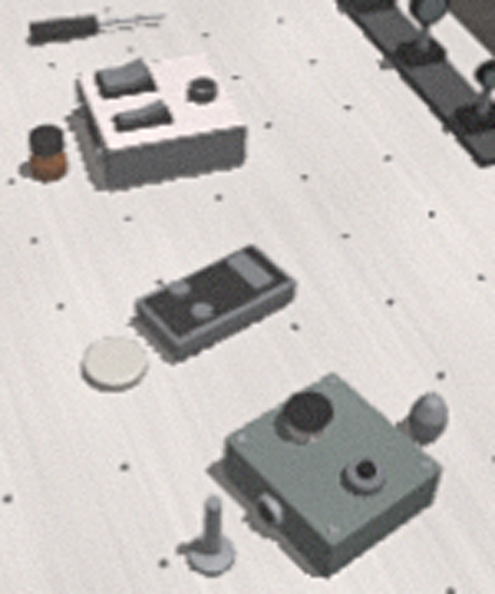

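Enlarged, all the parts are clear. The wide rocker is on the left (+y), the narrow one is on the right, the plunger is at crop (180,287), and the long key is at crop (520,137). Next I'll measure them with masks and rays.

```bash
cat > meas.py <<'E'
from h import *
import sys
t=cv2.imread("pics/top0.png")
K=6
def big(x,y,w,h):
    return cv2.resize(t[y:y+h,x:x+w],None,fx=K,fy=K,interpolation=cv2.INTER_CUBIC)
def pix(p,x,y): return (np.array(p,float)+.5)/K-.5+[x,y]
def best(m,near):
    cs,_=cv2.findContours(m.astype(np.uint8),cv2.RETR_LIST,cv2.CHAIN_APPROX_NONE)
    cs=[c for c in cs if cv2.contourArea(c)>150]
    return min(cs,key=lambda c:np.hypot(*(np.array(cv2.minAreaRect(c)[0])-near)))
def rep(name,c,x,y,z):
    r=cv2.minAreaRect(c); bx=pix(cv2.boxPoints(r),x,y); W=onz("top",bx,z)[:,:2]
    C=W.mean(0); e=W[1]-W[0]; f=W[2]-W[1]
    print(name,"c",C.round(4),"sides",np.hypot(*e).round(4),np.hypot(*f).round(4),"ang deg",np.degrees([np.arctan2(e[1],e[0]),np.arctan2(f[1],f[0])]).round(1))
    return C
def hull(c): return cv2.convexHull(c)
# controller
x,y=145,135;b=big(x,y,65,90);g=b.max(2)
cv2.imwrite("pics/mask1.png",np.hstack([((b[:,:,2].astype(int)-b[:,:,1])>2).astype(np.uint8)*255,(g<125).astype(np.uint8)*255]))
print("ctrl colours",b[100,100],b[20,20],b[240,100],b[240,145],b[250,250])
for th in (110,125,140):
    m=g<th
    for nm,pt,z in(("wide",(105,242),.072),("narrow",(249,248),.072),("jar",(203,455),.05)):
        try: rep(f"{nm}{th}",best(m,pt),x,y,z)
        except Exception as e: print(nm,e)
x,y=240,145;b=big(x,y,55,90);g=b.max(2)
print("pend col",b[137,130],b[200,150],b[250,85+5],b[20,20],b[300,230])
for th in (60,70,80):
  for nm,pt,z in(("key",(130,137),.037),("rkL",(135,277),.035),("rkR",(205,257),.035)):
    rep(f"{nm}{th}",best(g>th,pt),x,y,z)
for th in (115,125,135):
    c=best(g<th,(150,220)); rep(f"pend{th}",c,x,y,.03)
x,y=300,130;b=big(x,y,75,95);g=b.max(2)
print("shut col",b[287,180],b[220,200],b[20,20],b[245,315])
for th in (50,60,70):
  for nm,pt,z in(("plung",(180,287),.076),("test",(315,245),.06)):
    rep(f"{nm}{th}",best(g<th,pt),x,y,z)
E
python3 meas.py
```

```text
ctrl colours [132 132 139] [124 126 129] [70 67 64] [49 48 50] [71 68 67]
wide110 c [0.524  0.2982] sides 0.0649 0.0489 ang deg [ -1.7 -94.3]
narrow110 c [0.5208 0.2269] sides 0.064 0.0278 ang deg [ -2.9 -94.9]
jar110 c [0.418  0.2504] sides 0.0537 0.0521 ang deg [ -40.4 -130.7]
wide125 c [0.5244 0.2983] sides 0.0679 0.0528 ang deg [ -1.3 -93.9]
narrow125 c [0.5209 0.227 ] sides 0.0669 0.031 ang deg [ -2.6 -94.6]
jar125 c [0.4175 0.2476] sides 0.0563 0.0625 ang deg [ -77.9 -166.4]
wide140 c [0.5133 0.2534] sides 0.1947 0.2672 ang deg [ -90.  -178.7]
narrow140 c [0.5214 0.2274] sides 0.0738 0.039 ang deg [ -1.1 -93.1]
jar140 c [0.5167 0.2586] sides 0.1986 0.2726 ang deg [ -90.  -178.7]
pend col [80 76 77] [25 24 24] [59 58 60] [119 121 122] [39 38 38]
key60 c [0.5532 0.0042] sides 0.0472 0.0207 ang deg [ -74.1 -164.7]
rkL60 c [0.4821 0.0063] sides 0.0243 0.0176 ang deg [ -72.1 -162.4]
rkR60 c [ 0.4891 -0.0117] sides 0.1685 0.2733 ang deg [-90.  179.5]
key70 c [0.5531 0.0045] sides 0.0429 0.017 ang deg [ -74.3 -164.9]
rkL70 c [0.4828 0.003 ] sides 0.0131 0.0132 ang deg [ -89.9 -179.9]

[... 266 characters left out ...]
 179.5]
pend115 c [ 0.5136 -0.0031] sides 0.0825 0.1563 ang deg [ -73.3 -164.1]
pend125 c [ 0.514  -0.0032] sides 0.0891 0.1608 ang deg [ -74.3 -165. ]
pend135 c [ 0.4897 -0.0117] sides 0.1693 0.2745 ang deg [-90.  179.5]
shut col [27 25 26] [77 77 72] [124 125 128] [25 22 23]
plung50 c [ 0.5162 -0.1919] sides 0.0483 0.0379 ang deg [ -45.1 -136.2]
test50 c [ 0.5417 -0.2626] sides 0.0123 0.0121 ang deg [-89.9 178.2]
plung60 c [ 0.5158 -0.1928] sides 0.0522 0.0407 ang deg [ -35.8 -126.5]
test60 c [ 0.5417 -0.2623] sides 0.0148 0.0151 ang deg [-89.9 178.2]
plung70 c [ 0.5041 -0.1841] sides 0.0783 0.1266 ang deg [ -70.1 -162.1]
test70 c [ 0.5354 -0.2558] sides 0.0313 0.0309 ang deg [ -3.2 -91.6]
```

View pics/mask1.png

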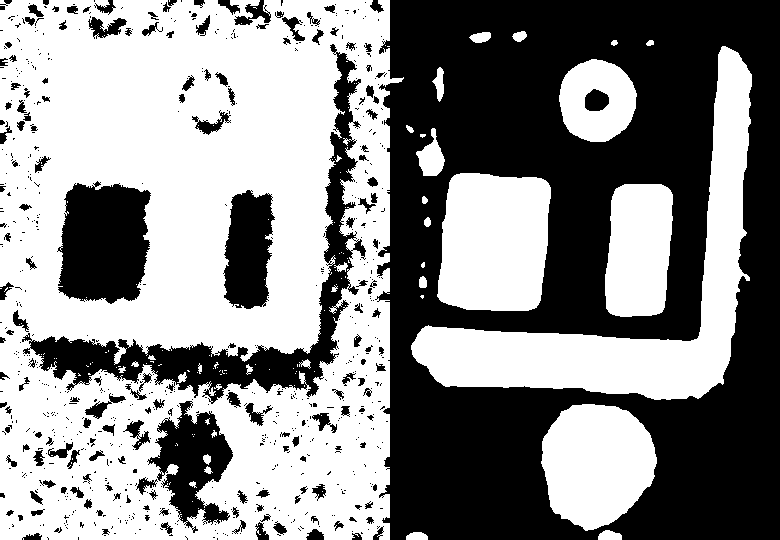

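```bash
cat > m2.py <<'E'
from h import *
def pk(p,x,y): return (np.array(p,float)+.5)/6-.5+[x,y]
c=onz("top",pk([(60,43),(336,53),(319,347),(40,335)],145,135),.06)[:,:2]
print("ctrl corners",c.round(4),"c",c.mean(0).round(4)); e=c[0]-c[3];f=c[1]-c[2];print(np.hypot(*e),np.hypot(*f),np.hypot(*(c[0]-c[1])),np.hypot(*(c[3]-c[2])));print(np.degrees([np.arctan2(e[1],e[0]),np.arctan2(f[1],f[0])]), np.degrees([np.arctan2(v[1],v[0])-np.pi/2 for v in (c[0]-c[1],c[3]-c[2])]))
s=onz("top",pk([(80,195),(318,125),(395,335),(155,420)],300,130),.05)[:,:2]
print("box",s.round(4),s.mean(0).round(4)); 
for a,b in((0,3),(1,2)): e=s[a]-s[b];print(np.hypot(*e),np.degrees(np.arctan2(e[1],e[0])))
for a,b in((0,1),(3,2)): e=s[a]-s[b];print(np.hypot(*e),np.degrees(np.arctan2(e[1],e[0]))-90)
def fr(o,deg,v):
    r=np.radians(deg);return o+np.array([[np.cos(r),-np.sin(r)],[np.sin(r),np.cos(r)]])@v
C=c.mean(0);B=s.mean(0)
print("plunger from box",fr(B,16.5,[0,.032]))
for d in(-3,-4,-5): print("press",d,fr(C,d,[-.028+.017,.036]),"hinge",fr(C,d,[-.028,.036]))
# depth cloud centroids of tall features
for n in("top","side"):
    d=np.load(f"pics/{n}0.npy"); cp=camera_params(n);v,u=np.mgrid[0:384,0:512];uv=np.c_[u.ravel(),v.ravel()]
    o,dr=ray(n,uv); P=(o+dr*d.ravel()[:,None]); ok=d.ravel()>0;P=P[ok]
    def sel(c,r,z0,z1):
        m=(np.hypot(P[:,0]-c[0],P[:,1]-c[1])<r)&(P[:,2]>z0)&(P[:,2]<z1);q=P[m];print(n,c,len(q),q.mean(0).round(4) if len(q) else "", (q.min(0)/2+q.max(0)/2).round(4) if len(q) else "")
    sel((.518,-.195),.035,.069,.085); sel((.55,.004),.04,.034,.045); sel((.54,.29),.05,.07,.085)
    for nm,c,r in(("ctop",(.54,.26),.03),("boxtop",(.53,-.25),.02),("table",(.5,.07),.03)):
        m=np.hypot(P[:,0]-c[0],P[:,1]-c[1])<r;print(nm,np.median(P[m],0).round(4),P[m].std(0)[2])
E
python3 m2.py
```

```text
ctrl corners [[0.628  0.3281]
 [0.623  0.1887]
 [0.4743 0.1931]
 [0.4799 0.3314]] c [0.5513 0.2603]
0.14815687007551187 0.14876011247690502 0.13946882640248204 0.13839202427390013
[-1.27811116 -1.69658684] [-2.06536246 -2.3196264 ]
box [[ 0.5682 -0.1496]
 [ 0.6042 -0.2696]
 [ 0.4978 -0.3042]
 [ 0.4551 -0.1847]] [ 0.5313 -0.227 ]
0.11841204776089663 17.239189898633615
0.11195774540456364 18.030271797740735
0.1252412769178132 16.712272998139355
0.1268930158160589 19.638958785738723
plunger from box [ 0.52224292 -0.19634657]
press -3 [0.54218564 0.29685248] hinge [0.52520894 0.29774219]
press -4 [0.5428245  0.29700575] hinge [0.52586591 0.29819161]
press -5 [0.54346594 0.29714784] hinge [0.52653063 0.29862949]
top (0.518, -0.195) 143 [ 0.5205 -0.1968  0.0759] [ 0.5208 -0.1967  0.0747]
top (0.55, 0.004) 163 [0.5504 0.0033 0.0373] [0.5467 0.0036 0.0386]
top (0.54, 0.29) 207 [0.5271 0.298  0.0753] [0.5276 0.2986 0.0769]
ctop [0.5387 0.2624 0.0624] 0.005546317239223995
boxtop [ 0.5304 -0.2506  0.0522] 0.0074933700581794145
table [0.499  0.0692 0.0015] 0.002146930959213506
side (0.518, -0.195) 138 [ 0.5192 -0.2023  0.073 ] [ 0.5201 -0.2008  0.0729]
side (0.55, 0.004) 56 [ 0.5518 -0.0019  0.0355] [ 0.553  -0.0017  0.0357]
side (0.54, 0.29) 64 [0.5278 0.2969 0.0727] [0.5242 0.2976 0.0743]
ctop [0.5395 0.2721 0.0593] 0.005750713916487878
boxtop [ 0.5277 -0.2514  0.0492] 0.006614803621840703
table [ 0.499   0.0713 -0.0022] 0.001567799141525298
```

Request:
play_rows(targets=[[0,0,0.048,0.034,-0.04,0,0],[0,0,0.048,0.034,-0.04,0,0],[0,0,0.048,0.034,-0.04,0,0],[0,0,0.048,0.034,-0.04,0,0],[0,0,0.048,0.034,-0.04,0,0],[0,0,0.048,0.034,-0.04,0,0],[0,0,0.048,0.034,-0.04,0,0],[0,0,0.048,0.03,-0.04,0,0],[0,0,0,0,0,0,0]])

```text
t: 1.23
eef_pos: [0.5462, 0.2846, 0.2068]
ee_rot: [3.134, 0.003, -0.019]
force: [-0.3, 0.3, -0.9]
width: 0.0038
```

Request:
play_rows(targets=[[0,0,-0.016,-0.004,0.013,-0.03,0],[0.004,0,0,0,0,-0.04,0],[0,0,0,0,0,-0.03,0],[0,0,0,0,0,0,0]], grip_force=20)

```text
t: 1.72
eef_pos: [0.5413, 0.298, 0.1041]
ee_rot: [3.138, 0.003, -0.037]
force: [0.1, -1.0, 0.1]
width: 0.0006
```

```bash
cat > look.py <<'E'
from h import *
import sys
k=sys.argv[1];c=np.array(eval(sys.argv[2]))
o=[]
for n in("top","side"):
    p,_=grab_frame(n);cv2.imwrite(f"pics/{k}_{n}.png",p);u,v=proj(n,c)[0].astype(int)
    u=min(max(u,40),471);v=min(max(v,40),343)
    q=cv2.resize(p[v-40:v+40,u-40:u+40],None,fx=5,fy=5,interpolation=cv2.INTER_CUBIC);o.append(cv2.convertScaleAbs(q,alpha=1.5))
cv2.imwrite(f"pics/{k}.png",np.hstack(o))
s=get_state();print(s["t"],s["eef_pos"].round(4),s["ee_rot"].round(3),s["force"].round(2),s["moment"].round(2))
E
python3 look.py a1 "(.53,.28,.07)"
```

```text
1.825 [0.543  0.2993 0.107 ] [ 3.141e+00 -1.000e-03 -3.700e-02] [-0.28 -0.23  0.08] [0.01 0.01 0.05]
```

View pics/a1.png

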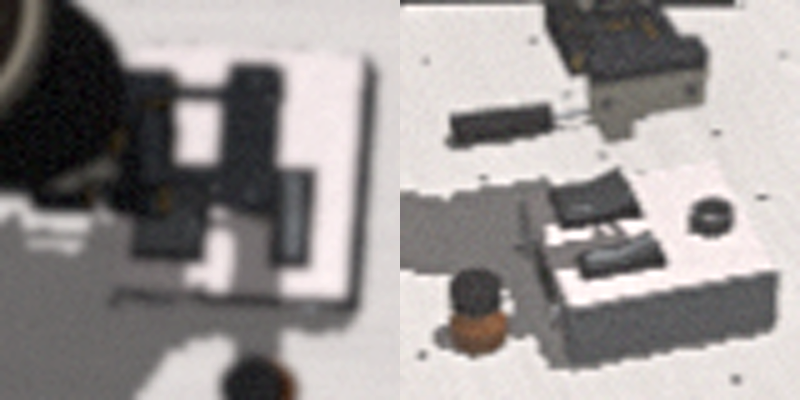

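The side view shows the closed fingertips at (615,130), above the rear half of the wide rocker, with the narrow rocker and adapter clear. Now I'll press.

Request:
play_rows(targets=[[0,0,0,0,0,-0.012,0],[0,0,0,0,0,-0.006,0],[0,0,0,0,0,-0.004,0],[0,0,0,0,0,-0.004,0]])

```text
t: 2.33
eef_pos: [0.5445, 0.301, 0.0832]
ee_rot: [-3.138, -0.005, -0.036]
force: [0.1, 0.6, 0.2]
width: 0.0007
```

Request:
play_rows(targets=[[0,0,0,0,-0.002,-0.003,0],[0,0,0,0,0,-0.003,0]])

```text
t: 2.58
eef_pos: [0.5446, 0.2988, 0.0769]
ee_rot: [-3.138, -0.005, -0.036]
force: [-0.2, -0.4, -0.3]
width: 0.0004
```

```bash
python3 look.py a2 "(.53,.28,.07)"
```

```text
2.675 [0.5444 0.2988 0.0766] [-3.138 -0.005 -0.036] [-0.03  0.12 -1.05] [-0.03 -0.01 -0.06]
```

View pics/a2.png

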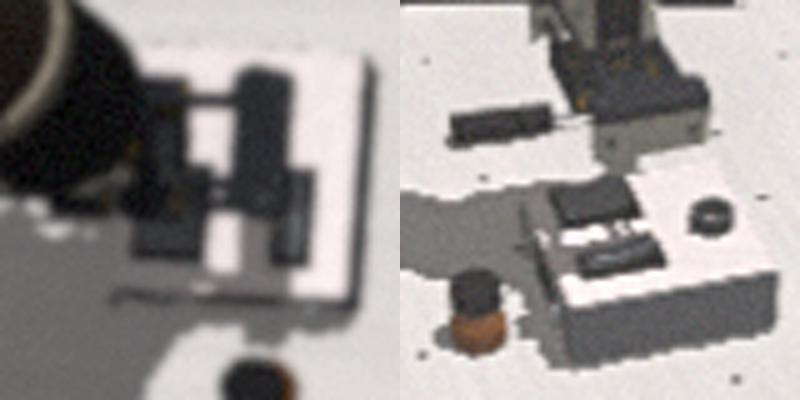

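```bash
python3 - <<'E'
from h import *
c=np.array([.53,.28,.07])
for n in("top","side"):
    b=proj(n,c)[0].astype(int)
    P=[(.544,.299,.0656),(.543,.297,.077),(.525,.297,.068),(.544,.279,.0656),(.544,.319,.0656)]
    q=proj(n,P); print(n,b,((q-b+40.5)*5-.5+[400*(n=="side"),0]).round(0).tolist())
p=cv2.imread("pics/a2_side.png");q=p[100:160,215:275]
cv2.imwrite("pics/z.png",cv2.convertScaleAbs(cv2.resize(q,None,fx=10,fy=10,interpolation=cv2.INTER_CUBIC),alpha=1.7))
E
```

```text
top [168 173] [[175.0, 181.0], [173.0, 179.0], [176.0, 212.0], [208.0, 181.0], [141.0, 181.0]]
side [244 129] [[616.0, 192.0], [615.0, 180.0], [592.0, 196.0], [625.0, 207.0], [608.0, 177.0]]
```

View pics/z.png

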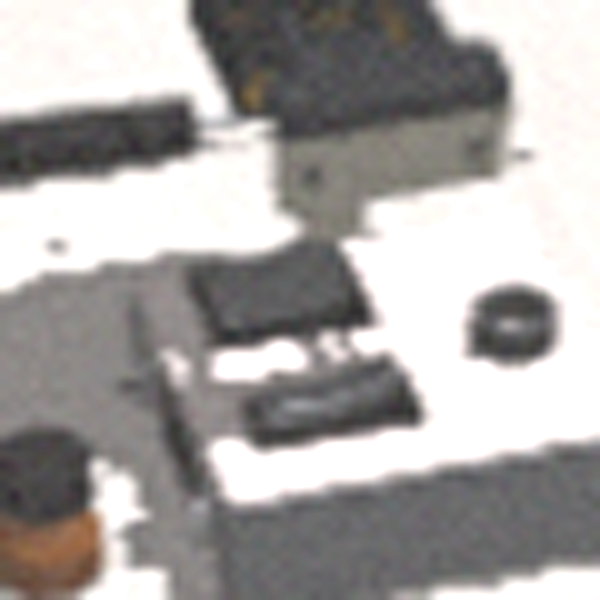

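```bash
python3 - <<'E'
from h import *
p,d=grab_frame("side"); 
for v in range(108,132,2):
    for u in (246,248,250):
        o,r=ray("side",[(u,v)]); print((u,v),(o+r[0]*d[v,u]).round(3) if d[v,u] else None,p[v,u],end="  ")
    print()
print(get_state()["eef_pos"],get_state()["force"],o)
E
```

```text
(246, 108) [0.516 0.214 0.199] [49 46 49]  (248, 108) [0.523 0.215 0.197] [48 48 48]  (250, 108) [0.528 0.21  0.199] [51 46 47]  
(246, 110) [0.512 0.203 0.198] [47 42 46]  (248, 110) [0.519 0.204 0.196] [56 55 55]  (250, 110) [0.525 0.202 0.196] [45 43 43]  
(246, 112) [0.511 0.198 0.194] [39 39 39]  (248, 112) [0.519 0.204 0.189] [42 42 41]  (250, 112) [0.525 0.2   0.19 ] [43 42 44]  
(246, 114) [0.513 0.206 0.182] [70 76 77]  (248, 114) [0.519 0.202 0.183] [69 76 78]  (250, 114) [0.526 0.206 0.179] [76 81 84]  
(246, 116) [0.514 0.209 0.172] [65 68 69]  (248, 116) [0.521 0.211 0.169] [69 72 75]  (250, 116) [0.528 0.212 0.167] [71 76 77]  
(246, 118) [0.514 0.209 0.165] [59 63 66]  (248, 118) [0.521 0.21  0.163] [72 78 79]  (250, 118) [0.527 0.209 0.162] [72 76 77]  
(246, 120) [0.513 0.207 0.158] [72 75 78]  (248, 120) [0.521 0.21  0.155] [74 78 80]  (250, 120) [0.551 0.281 0.105] [71 73 77]  
(246, 122) [0.535 0.278 0.102] [76 78 80]  (248, 122) [0.544 0.284 0.096] [74 75 80]  (250, 122) [0.551 0.282 0.096] [71 75 78]  
(246, 124) [0.542 0.303 0.076] [59 62 63]  (248, 124) [0.555 0.318 0.064] [73 72 74]  (250, 124) [0.565 0.325 0.057] [157 158 166]  
(246, 126) [0.539 0.292 0.075] [54 53 56]  (248, 126) [0.544 0.285 0.079] [54 52 51]  (250, 126) [0.56  0.31  0.059] [127 128 134]  
(246, 128) [0.536 0.283 0.073] [56 56 56]  (248, 128) [0.542 0.278 0.075] [57 55 57]  (250, 128) [0.553 0.29  0.065] [62 62 63]  
(246, 130) [0.533 0.275 0.07 ] [54 56 56]  (248, 130) [0.545 0.288 0.059] [45 45 44]  (250, 130) [0.55  0.282 0.062] [33 30 38]  
[0.54449611 0.29887554 0.07682763] [ 0.08661763 -0.13541068  0.09101013] [ 0.22336866 -0.72202287  0.79056334]
```

```bash
python3 - <<'E'
from h import *
o=[]
for f in("side0","a1_side","a2_side"):
    p=cv2.imread(f"pics/{f}.png")[115:140,230:262]
    o.append(cv2.convertScaleAbs(cv2.resize(p,None,fx=8,fy=12,interpolation=cv2.INTER_CUBIC),alpha=2.2))
cv2.imwrite("pics/cmp.png",np.hstack(o))
E
```

```text
(no output)
```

View pics/cmp.png

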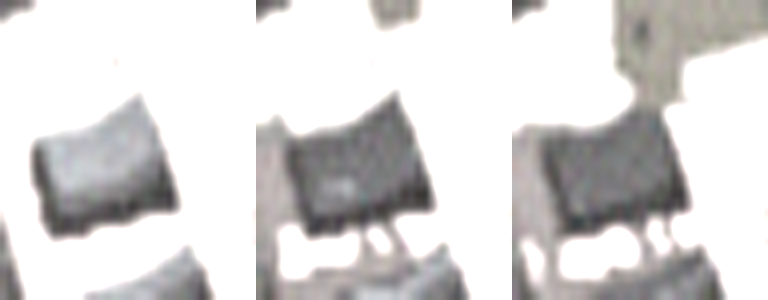

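Request:
play_rows(targets=[[0,0,0,0,0,-0.003,0],[0,0,0,0,0,-0.003,0]])

```text
t: 2.98
eef_pos: [0.5447, 0.2991, 0.0709]
ee_rot: [-3.138, -0.006, -0.036]
force: [0.1, -0.3, -0.1]
width: 0.0004
```

```bash
python3 look.py a3 "(.53,.28,.07)"; python3 - <<'E'
from h import *
o=[]
for f in("a1_side","a2_side","a3_side"):
    p=cv2.imread(f"pics/{f}.png")[115:140,230:262]
    o.append(cv2.convertScaleAbs(cv2.resize(p,None,fx=8,fy=12,interpolation=cv2.INTER_CUBIC),alpha=2.2))
cv2.imwrite("pics/cmp2.png",np.hstack(o))
E
```

```text
3.075 [0.5445 0.2989 0.0706] [-3.138 -0.005 -0.036] [ 0.53 -0.27 -0.15] [-0.08  0.03  0.01]
```

View pics/cmp2.png

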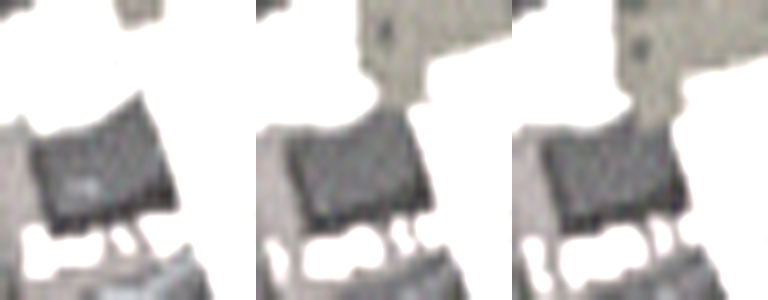

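Request:
play_rows(targets=[[0,0,0,0,0,-0.003,0],[0,0,0,0,0,-0.003,0]])

```text
t: 3.32
eef_pos: [0.5449, 0.2991, 0.0647]
ee_rot: [-3.138, -0.006, -0.036]
force: [0.8, -0.2, 3.2]
width: 0.0005
```

Request:
play_rows(targets=[[0,0,0,0,0,-0.003,0]])

```text
t: 3.45
eef_pos: [0.5456, 0.2993, 0.0621]
ee_rot: [-3.137, -0.007, -0.036]
force: [2.4, -2.1, 3.9]
width: 0.0006
```

```bash
python3 look.py a4 "(.53,.28,.07)"; python3 - <<'E'
from h import *
print(get_state())
o=[]
for f in("a1_side","a2_side","a4_side"):
    p=cv2.imread(f"pics/{f}.png")[115:140,230:262]
    o.append(cv2.convertScaleAbs(cv2.resize(p,None,fx=8,fy=12,interpolation=cv2.INTER_CUBIC),alpha=2.2))
cv2.imwrite("pics/cmp3.png",np.hstack(o))
E
```

```text
3.55 [0.5454 0.2993 0.0618] [-3.137 -0.007 -0.036] [1.24 0.58 1.75] [-0.16 -0.54  0.01]
{'t': 3.55, 'q': array([ 0.81667629,  0.39997273, -0.30208742,  0.00276768, -0.86104878,
        0.71646194]), 'qd': array([ 0.00303196, -0.00114519, -0.00051341, -0.00798336, -0.00867326,
        0.00113559]), 'joint_efforts': array([ 5.74273299e-01, -5.45106590e+01,  2.25105304e+01,  4.90727216e+00,
       -1.50526939e-01, -1.32129648e-03]), 'eef_pos': array([0.54542264, 0.29931026, 0.06180427]), 'ee_rot': array([-3.13718446, -0.00664083, -0.03587726]), 'force': array([1.24368588, 0.57841963, 1.74768232]), 'moment': array([-0.15986435, -0.54003734,  0.01244137]), 'width': 0.0001555872560413768}
```

View pics/cmp3.png

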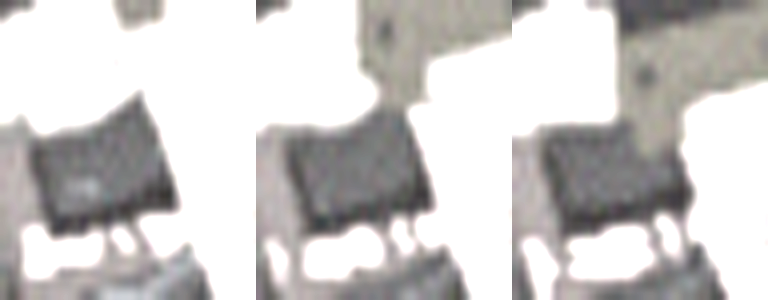

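Request:
play_rows(targets=[[0,0,0,0,0,-0.003,0]])

```text
t: 3.68
eef_pos: [0.546, 0.2995, 0.0592]
ee_rot: [-3.137, -0.008, -0.036]
force: [2.0, -1.1, 3.6]
width: 0.0004
```

Request:
play_rows(targets=[[0,0,0,0,0,-0.003,0]])

```text
t: 3.8
eef_pos: [0.5464, 0.2995, 0.0578]
ee_rot: [-3.137, -0.009, -0.035]
force: [-8.8, -3.1, 29.8]
width: 0.0006
```

Request:
play_rows(targets=[[0,0,0,0,0,0,0]])

```text
t: 3.92
eef_pos: [0.5462, 0.2995, 0.0583]
ee_rot: [-3.136, -0.009, -0.035]
force: [1.1, -0.9, 2.2]
width: 0.0001
```

Request:
play_rows(targets=[[0,0,0,0,0,0.02,0],[0,0,0,0,0,0.04,0],[0,0,0.04,-0.005,-0.055,0.03,0],[0,0,0.04,-0.005,-0.06,0.01,0]])

```text
t: 4.42
eef_pos: [0.5326, 0.1846, 0.1558]
ee_rot: [-3.141, -0.001, 0.051]
force: [0.5, -0.8, -0.6]
width: 0.0004
```

```bash
python3 look.py a5 "(.53,.28,.07)"; python3 - <<'E'
from h import *
o=[]
for f in("a1_side","a5_side"):
    p=cv2.imread(f"pics/{f}.png")[115:145,230:267]
    o.append(cv2.convertScaleAbs(cv2.resize(p,None,fx=10,fy=12,interpolation=cv2.INTER_CUBIC),alpha=2))
cv2.imwrite("pics/cmp4.png",np.hstack(o))
E
```

```text
4.525 [0.5315 0.1812 0.1559] [-3.141 -0.     0.046] [0.02 1.48 0.88] [ 0.04 -0.08  0.03]
```

View pics/cmp4.png

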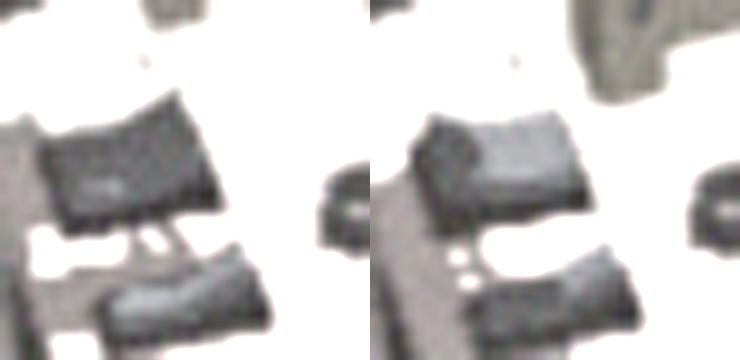

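View pics/a5_side.png

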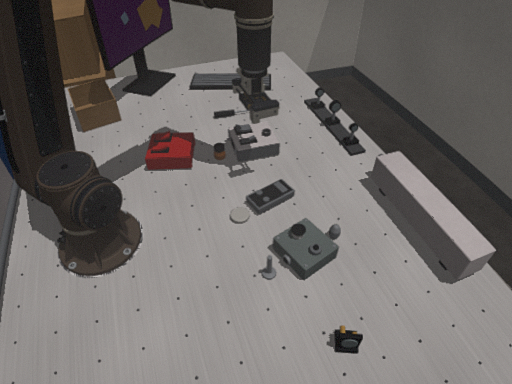

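View pics/a5_top.png

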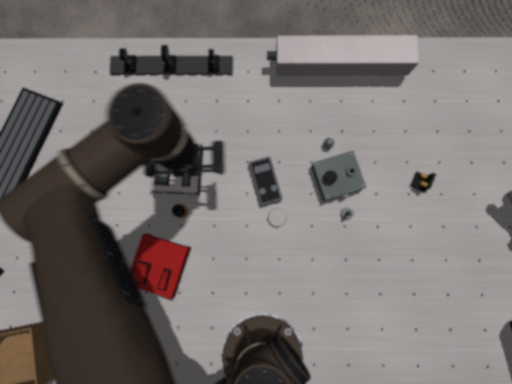

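```bash
python3 - <<'E'
from h import *
p,d=grab_frame("side"); s=get_state();e=s["eef_pos"];print(e)
for v in range(112,128,1):
    for u in (253,255,257,259):
        o,r=ray("side",[(u,v)]); print((u,v),(o+r[0]*d[v,u]).round(3),end="  ")
    print()
for dz in(-.011,.01): print(proj("side",e+[0,0,dz]),proj("top",e+[0,0,dz]))
cv2.imwrite("pics/b.png",cv2.convertScaleAbs(cv2.resize(p[80:140,225:285],None,fx=10,fy=10,interpolation=cv2.INTER_CUBIC),alpha=2))
E
```

```text
[0.5321073  0.18292819 0.15532348]
(253, 112) [0.495 0.084 0.264]  (255, 112) [0.5   0.081 0.265]  (257, 112) [0.508 0.085 0.261]  (259, 112) [0.514 0.085 0.26 ]  
(253, 113) [0.497 0.087 0.259]  (255, 113) [0.501 0.084 0.259]  (257, 113) [0.51  0.091 0.254]  (259, 113) [0.516 0.091 0.252]  
(253, 114) [0.498 0.091 0.253]  (255, 114) [0.504 0.09  0.252]  (257, 114) [0.51  0.091 0.25 ]  (259, 114) [0.517 0.093 0.248]  
(253, 115) [0.498 0.091 0.25 ]  (255, 115) [0.503 0.09  0.249]  (257, 115) [0.509 0.09  0.248]  (259, 115) [0.517 0.093 0.244]  
(253, 116) [0.498 0.091 0.246]  (255, 116) [0.504 0.091 0.245]  (257, 116) [0.511 0.095 0.241]  (259, 116) [0.516 0.092 0.242]  
(253, 117) [0.497 0.09  0.244]  (255, 117) [0.504 0.092 0.241]  (257, 117) [0.509 0.09  0.241]  (259, 117) [0.517 0.095 0.237]  
(253, 118) [0.498 0.091 0.239]  (255, 118) [0.503 0.09  0.239]  (257, 118) [0.51  0.091 0.237]  (259, 118) [0.516 0.092 0.235]  
(253, 119) [0.498 0.091 0.236]  (255, 119) [0.504 0.091 0.235]  (257, 119) [0.535 0.164 0.184]  (259, 119) [ 0.639  0.432 -0.002]  
(253, 120) [0.522 0.163 0.183]
[... 427 characters left out ...]
(257, 123) [0.59  0.32  0.059]  (259, 123) [0.597 0.316 0.06 ]  
(253, 124) [0.574 0.317 0.06 ]  (255, 124) [0.582 0.317 0.058]  (257, 124) [0.589 0.316 0.058]  (259, 124) [0.596 0.313 0.058]  
(253, 125) [0.574 0.317 0.056]  (255, 125) [0.58  0.312 0.058]  (257, 125) [0.587 0.311 0.057]  (259, 125) [0.594 0.309 0.056]  
(253, 126) [0.572 0.312 0.056]  (255, 126) [0.579 0.309 0.056]  (257, 126) [0.584 0.301 0.06 ]  (259, 126) [0.592 0.302 0.057]  
(253, 127) [0.569 0.302 0.058]  (255, 127) [0.575 0.297 0.06 ]  (257, 127) [0.582 0.295 0.059]  (259, 127) [0.589 0.295 0.058]  
[[254.06799383 126.47241464]] [[196.62812409 167.96536556]]
[[254.02222523 120.98033792]] [[195.23327163 166.54210136]]
```

View pics/b.png

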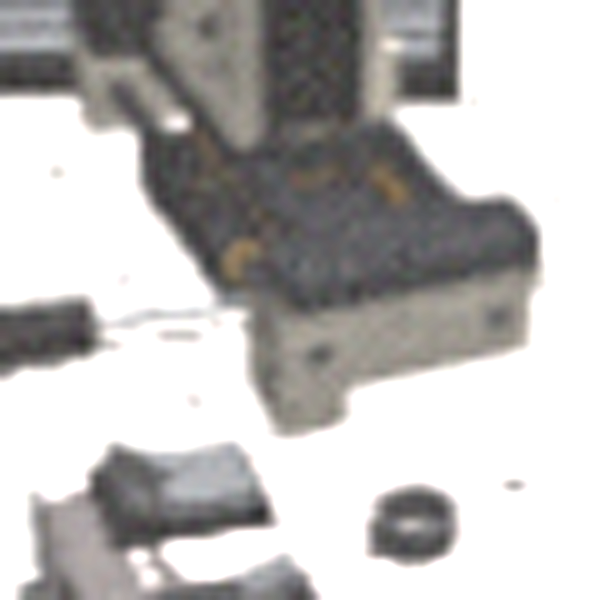

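The rocker is clearly over: its rear half is level, its front half is raised, and the narrow rocker is unchanged. In practice the tip sits about 12 mm above the reported TCP z, which doesn't match the 11 mm ahead that was stated. I'll go by force and vision for height, since x and y agree. Next is the plunger.

Request:
play_rows(targets=[[0,0,0.03,0,-0.05,0,0],[0,0,0.03,0,-0.055,0,0],[0,0,0.03,0,-0.055,0,0],[0,0,0.03,0,-0.055,0,0],[0,0,0.03,0,-0.055,0,0],[0,0,0.03,0,-0.055,0,0],[0,0,0.03,0,-0.045,0,0],[0,0,0,0,0,0,0]])

```text
t: 5.58
eef_pos: [0.5304, -0.1908, 0.1481]
ee_rot: [-3.136, 0.008, 0.265]
force: [-0.3, -0.3, -0.1]
width: 0.0004
```

Request:
play_rows(targets=[[0,0,0.02,-0.009,-0.006,-0.02,0],[0,0,0,0,0,-0.03,0],[0,0,0,0,0,-0.018,0],[0,0,0,0,0,0,0]])

```text
t: 6.08
eef_pos: [0.5216, -0.193, 0.0756]
ee_rot: [-3.133, 0.011, 0.285]
force: [-0.3, -0.0, 0.3]
width: 0.0006
```

```bash
python3 look.py b1 "(.53,-.22,.07)"
```

```text
6.175 [ 0.5228 -0.1934  0.0773] [-3.135  0.008  0.286] [ 0.1  -0.53  1.34] [-0.06 -0.07  0.03]
```

View pics/b1.png

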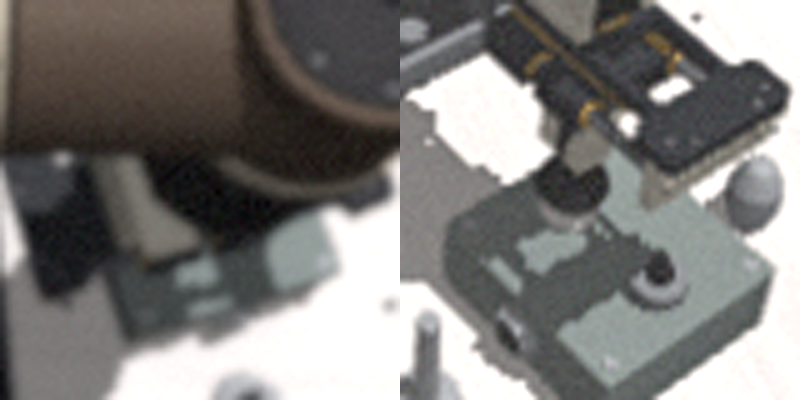

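```bash
python3 - <<'E'
from h import *
p,d=grab_frame("side"); s=get_state();e=s["eef_pos"];print(e)
b=proj("side",(.53,-.22,.07))[0].astype(int)-40
for nm,q in(("tab",(655,185)),("tabend",(655,200)),("mid",(585,150)),("mid2",(590,165)),("midup",(550,125)),("plate",(720,155))):
    u,v=(b+[(q[0]-400)//5,q[1]//5]);o,r=ray("side",[(u,v)]);print(nm,(u,v),(o+r[0]*d[v,u]).round(3))
print(b)
cv2.imwrite("pics/b2.png",cv2.convertScaleAbs(cv2.resize(p[b[1]-25:b[1]+50,b[0]:b[0]+90],None,fx=8,fy=8,interpolation=cv2.INTER_CUBIC),alpha=1.7))
for P in ((.521,-.197,.076),e+[0,0,.012],e-[0,0,.011]): print(((proj("side",P)[0]-b+[0,25]+.5)*8).round())
E
```

```text
[ 0.52315353 -0.19367811  0.07784605]
tab (np.int64(315), np.int64(230)) [ 0.513 -0.291  0.173]
tabend (np.int64(315), np.int64(233)) [ 0.515 -0.29   0.161]
mid (np.int64(301), np.int64(223)) [ 0.52  -0.213  0.109]
mid2 (np.int64(302), np.int64(226)) [ 0.533 -0.197  0.074]
midup (np.int64(294), np.int64(218)) [ 0.51  -0.193  0.111]
plate (np.int64(328), np.int64(224)) [ 0.553 -0.279  0.165]
[264 193]
[273. 474.]
[279. 437.]
[273. 482.]
```

View pics/b2.png

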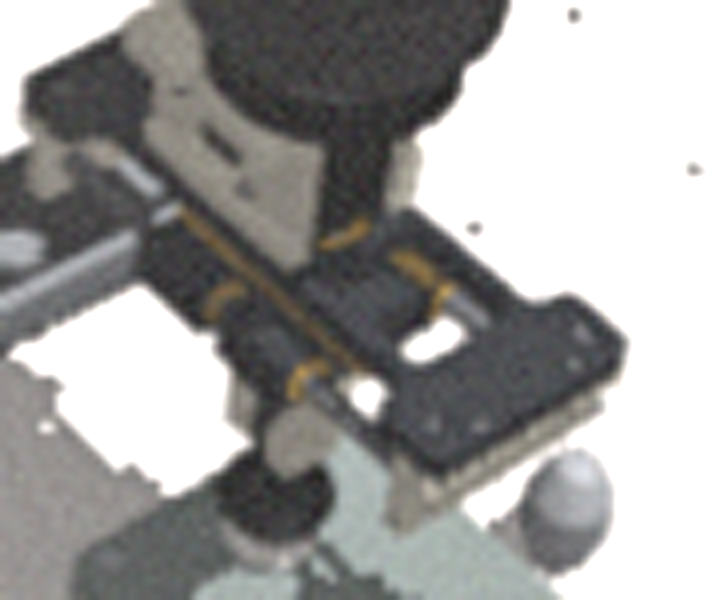

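The picture shows the fingertips just above the plunger head, at about (300,470), and the gripper body well clear of everything. Now I'll push down.

Request:
play_rows(targets=[[0,0,0,-0.002,-0.003,-0.006,0],[0,0,0,0,0,-0.004,0],[0,0,0,0,0,-0.003,0]])

```text
t: 6.6
eef_pos: [0.5224, -0.1966, 0.066]
ee_rot: [-3.136, 0.004, 0.286]
force: [0.1, -0.8, -0.4]
width: 0.0006
```

Request:
play_rows(targets=[[0,0,0,0,0,-0.003,0],[0,0,0,0,0,-0.003,0]])

```text
t: 6.85
eef_pos: [0.5225, -0.1967, 0.06]
ee_rot: [-3.136, 0.003, 0.286]
force: [-2.1, 0.3, 4.9]
width: 0.001
```

Request:
play_rows(targets=[[0,0,0,0,0,-0.003,0]])

```text
t: 6.98
eef_pos: [0.5225, -0.1967, 0.0571]
ee_rot: [-3.137, 0.003, 0.286]
force: [-1.6, 1.3, 4.6]
width: 0.0009
```

Request:
play_rows(targets=[[0,0,0,0,0,-0.003,0]])

```text
t: 7.1
eef_pos: [0.5225, -0.1967, 0.0541]
ee_rot: [-3.137, 0.003, 0.286]
force: [-3.1, 0.9, 4.7]
width: 0.0006
```

Request:
play_rows(targets=[[0,0,0,0,0,-0.003,0]])

```text
t: 7.22
eef_pos: [0.5228, -0.1969, 0.0519]
ee_rot: [-3.137, 0.003, 0.287]
force: [-10.4, 6.7, 34.6]
width: 0.0002
```

Request:
play_rows(targets=[[0,0,0,0,0,0,0]])

```text
t: 7.35
eef_pos: [0.5225, -0.1967, 0.0522]
ee_rot: [-3.137, 0.003, 0.287]
force: [-2.7, 2.5, 4.3]
width: 0.0005
```

Request:
play_rows(targets=[[0,0,0,0,0,0.02,0],[0,0,0,0,0,0.04,0],[0,0,0,0.005,0.04,0.02,0],[0,0,0,0.007,0.055,0,0],[0,0,0,0.007,0.055,0,0],[0,0,0,0.007,0.045,0,0],[0,0,0,0,0,0,0]])

```text
t: 8.22
eef_pos: [0.549, 0.0038, 0.1318]
ee_rot: [-3.136, 0.003, 0.283]
force: [-0.3, -0.1, -1.0]
width: 0.0006
```

```bash
python3 look.py d1 "(.53,-.2,.07)"; python3 - <<'E'
from h import *
o=[]
for f in("side0","d1_side"):
    p=cv2.imread(f"pics/{f}.png")[215:275,270:340]
    o.append(cv2.convertScaleAbs(cv2.resize(p,None,fx=5.6,fy=8,interpolation=cv2.INTER_CUBIC),alpha=1.8))
cv2.imwrite("pics/d2.png",np.hstack(o))
E
```

```text
8.325 [0.5483 0.0016 0.1317] [-3.136  0.004  0.281] [-0.36  0.28 -0.04] [-0.16 -0.06 -0.01]
```

View pics/d2.png

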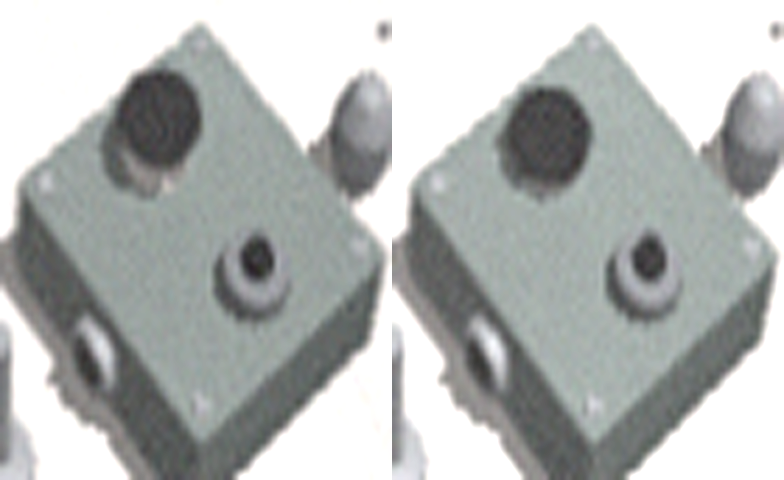

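The plunger has sunk and nothing else on the box has changed. Next is the long key.

Request:
play_rows(targets=[[0,0,0,0.004,0.001,-0.03,0],[0,0,0,0,0,-0.04,0],[0,0,0,0,0,-0.023,0],[0,0,0,0,0,0,0]])

```text
t: 8.82
eef_pos: [0.552, -0.0018, 0.0363]
ee_rot: [-3.136, 0.003, 0.276]
force: [0.3, 0.4, 0.8]
width: 0.0005
```

```bash
python3 look.py e1 "(.53,0,.03)"
```

```text
8.925 [ 0.5535 -0.0012  0.0382] [-3.136e+00 -1.000e-03  2.770e-01] [0.62 0.49 0.12] [-0.09 -0.02 -0.02]
```

View pics/e1.png

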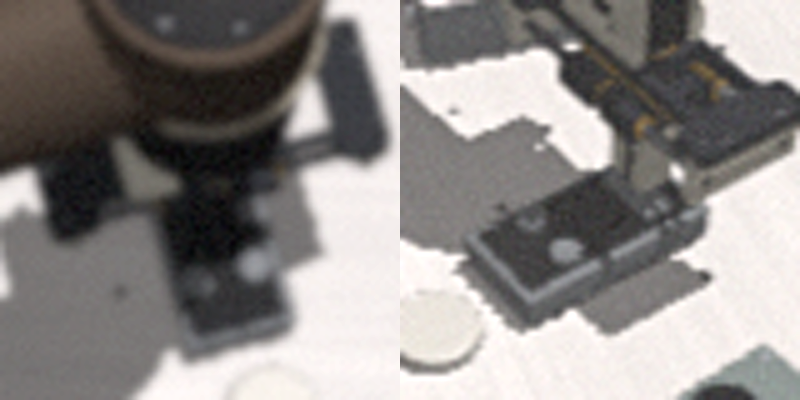

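The fingertip is at (655,185) in the side crop, directly over the long key, and the round keys are clear. Now I'll press.

Request:
play_rows(targets=[[0,0,0,0,0.004,-0.006,0],[0,0,0,0,0,-0.004,0],[0,0,0,0,0,-0.002,0]])

```text
t: 9.3
eef_pos: [0.5554, 0.0032, 0.0283]
ee_rot: [-3.136, -0.006, 0.277]
force: [-0.1, -0.4, 0.3]
width: 0.0007
```

Request:
play_rows(targets=[[0,0,0,0,0,-0.002,0],[0,0,0,0,0,-0.002,0]])

```text
t: 9.55
eef_pos: [0.5557, 0.0034, 0.0245]
ee_rot: [-3.136, -0.007, 0.277]
force: [-0.5, 0.9, 0.2]
width: 0.0004
```

Request:
play_rows(targets=[[0,0,0,0,0,-0.002,0]])

```text
t: 9.68
eef_pos: [0.5556, 0.0034, 0.0224]
ee_rot: [-3.136, -0.007, 0.277]
force: [-1.0, 0.2, 2.3]
width: 0.0004
```

Request:
play_rows(targets=[[0,0,0,0,0,-0.002,0]])

```text
t: 9.8
eef_pos: [0.5557, 0.0034, 0.0205]
ee_rot: [-3.136, -0.007, 0.277]
force: [-1.4, 0.5, 2.6]
width: 0.0005
```

Request:
play_rows(targets=[[0,0,0,0,0,-0.002,0]])

```text
t: 9.93
eef_pos: [0.5557, 0.0034, 0.0186]
ee_rot: [-3.136, -0.007, 0.277]
force: [-3.2, 0.7, 12.5]
width: 0.0004
```

Request:
play_rows(targets=[[0,0,0,0,0,-0.0015,0]])

```text
t: 10.05
eef_pos: [0.5558, 0.0034, 0.0183]
ee_rot: [-3.137, -0.007, 0.278]
force: [-9.2, 1.7, 26.0]
width: 0.0005
```

Request:
play_rows(targets=[[0,0,0,0,0,-0.0007,0],[0,0,0,0,0,-0.0007,0]])

```text
t: 10.3
eef_pos: [0.5557, 0.0034, 0.0187]
ee_rot: [-3.137, -0.007, 0.279]
force: [-3.5, 0.8, 8.7]
width: 0.0005
```

```bash
python3 look.py f1 "(.53,0,.03)"; python3 - <<'E'
from h import *
s=get_state();print(s["force"],s["eef_pos"],np.abs(s["qd"]).max())
o=[]
for f in("side0","f1_side"):
    p=cv2.imread(f"pics/{f}.png")[165:225,220:320]
    o.append(cv2.convertScaleAbs(cv2.resize(p,None,fx=6,fy=5,interpolation=cv2.INTER_CUBIC),alpha=1.8))
cv2.imwrite("pics/f2.png",np.vstack(o))
E
```

```text
10.4 [0.5557 0.0034 0.0186] [-3.137 -0.007  0.279] [-3.61  0.72 10.64] [0.23 1.42 0.03]
[-3.61318771  0.72200584 10.64493543] [0.55570319 0.00337636 0.01861401] 0.0018986114040954376
```

View pics/f2.png

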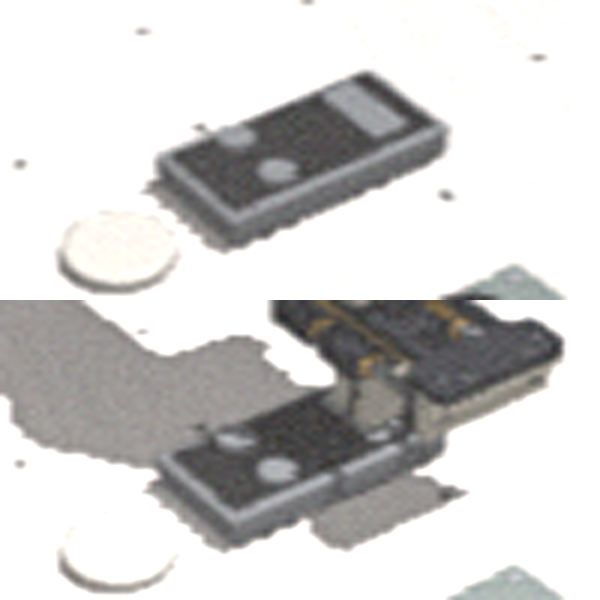

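View pics/f1_side.png

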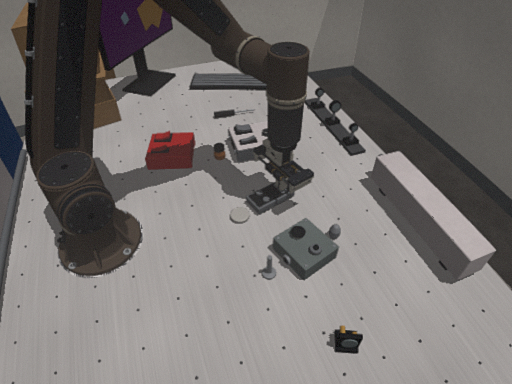

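The pendant hasn't moved, and the key is at its stop with a steady push of about 10 N. I'm handing in.

```bash
python3 - <<'E'
from station import *
print(job_done()); s=get_state(); print(s["t"],s["force"],s["eef_pos"])
E
```

```text
the job is handed in; nothing more can be done
None
the job is handed in; nothing more can be done
```

I pressed the wide rocker, the mushroom plunger and the long key in that order, each down to its stop. I handed the job in at about 10.4 s, still holding the key. No verdict was given.

- **Rocker:** force reached about 30 N at the stop. Afterwards the picture showed the rear half level and the front half raised, with the narrow rocker unchanged.
- **Plunger:** force reached about 35 N at the stop. The picture showed the head sunk, with the test button and the things around it unchanged.
- **Long key:** it moved about 4.9 mm by the TCP reading, to a firm stop. Force peaked at 26 N, and I eased it to a steady 9–11 N for the hand-in. The last picture showed the pendant and the carrier in their starting places and the round keys clear of the fingers.

**Check that disagreed:** the reported TCP height did not fit the stated 11 mm to the fingertips. Contacts and depth images put the tips about 10–14 mm above the reported TCP, so I set heights by force and pictures. Reported x and y agreed with the cameras to within a few mm.

**Not checked:** no state could be read after the hand-in, so the final one-second hold is unconfirmed.

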